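# Tip a stick carton into its counter holder and lock it in

## Robot

A 6-joint arm with a two-finger parallel gripper is mounted at the origin on a cart in front of the work surface, level with it; the furniture and walls round the work are solid. World frame = base frame: x ahead of the robot, y to its left, z up, the work surface at z = 0. Lengths are in m, angles in rad, forces in N, time in s.
With the tool pointing down it reaches from about 0.3 to 0.775 m from the base axis. Payload 14.6 kg.
Tool frame: the origin (TCP) lies at the very end of the fingers, on their centre line; the grasp point (between the pads) lies 19 mm behind it; z points along the fingers, y is the line along which they close (so a half turn about z gives the same grasp; the last joint's range is limited). The gripper opens to 94 mm and grips with 3 to 60 N. Pads are 16 mm wide; open, the fingers measure 119 mm over their backs; the gripper's body (75 mm by 177 mm) begins 78 mm behind the grasp point.
Start: joints at [-1.279, 0.3, 1.521, -0, 1.321, -0.067], TCP at [0.193, -0.515, 0.172] pointing down, gripper open.
Joint ranges: [-3.03, 3.03], [-0.79, 2.21], [0.23, 2.52], [-1.04, 4.18], [0, 3.07], [-2.55, 2.55]. Speed limits (rad/s): [2.22, 2.22, 2.57, 3.14, 3.14, 3.14].

## Interface

Orientations are given as [roll, pitch, yaw] about the fixed x, y, z axes, in that order (R = Rz(yaw) Ry(pitch) Rx(roll)).
In Python, from station import status, vision, order, silhouettes gives the robot as it stands. The module is installed in compiled form; this text tells all that it offers.
- The arm moves only by the shell command python3 -m pendant 'ROWS' [FORCE]. ROWS is JSON, one flat list of numbers, 7 for each row, row after row: the shift along the tool's x, y, z in units of 500 mm (1.0 is 500 mm), then the turn, a rotation vector about the tool's x, y, z in units of 90 degrees (1.0 is 90 degrees), then the opening, from -1 (shut) to 1 (fully open). A call has 1 to 12 rows; each row is the pose to reach, as a shift and turn from the pose commanded when the call began, along the tool's axes at that moment; what a row does not reach only later rows make up. A row lasts 1/10 s, in which the tool goes at most 50 mm and 8.59 degrees, less where a joint would pass 70% of its speed; a pose out of reach is approached as far as the arm can. A call with a number of a shift or a turn outside -1 to 1 is refused whole. A call with a gripper value outside its range is refused whole. The fingers move at their own pace and stop on an object; FORCE is the grip in N (left out, the last holds). Time passes only in rows, so rows that repeat a pose let the fingers close. It gives the time, the measured TCP pose, the force, the opening and the grip force at its end, in the units of the state.
- status.get_obs(): the state, without advancing time (a new reading comes with each control period).
- vision.camera(name): name is "scene" or "top" or "wrist"; returns a dict with "pixels" (400x640x3 uint8, red, green, blue), "K" (3x3 intrinsics, pixels), "R" (3x3) and "t" (3): a world point X has camera coordinates R X + t. Camera axes: x right, y down, z forward; pixel columns grow to the right and rows downward; lengths in m; the calibration is good to about 2 mm. A picture is of the moment at which its call begins. There is no depth.
- order.hand_in(): hands the job in; it is judged then, once.
Trained networks look in a picture, given as the dict that the camera call returned (one of the last four; its "shot" number tells which), for a name from the list of things; names that differ only in an ending like _2 or _b are one class to them, and where a whole thing is asked for, a point or a joint stands for the part that bears it (a point fixed in the world has none). Each returns a list of dicts, best first, with "score" (0 to 1); they miss things now and then, are a little off and sometimes report something else, mostly with a low value. They report only what shows in the picture. A call takes as long as a camera call.
- silhouettes(target, picture): "region" (400x640 bool, what is visible of it) and "extent" ([left, top, right, bottom] in pixels, round what is visible of it).
The state is a dict: "time_s": time; "qpos": joint angles; "joint_vel": joint speeds; "tau": joint torques, N m; "ee_pos": TCP position; "eef_rot": TCP orientation; "force": force on the tool from outside, world axes, zero at the start; "moment": the same for the moment, N m; "grip_width": finger opening in m; "grip_force": force on a finger pad.
Only numpy, scipy, OpenCV 4.12 (cv2) and the standard library are available. Lean on these libraries where they do the work, as an engineer would, in place of code of your own. Each camera call takes 0.05 s, during which the arm holds its last target. There are 200 camera calls.

## Task

Tip the standing white carton over with your fingertips by pushing high on it, so that it comes down flat in the blue bay of its steel counter holder, and push it along fully home against the back stop. Swing the wire keeper with the red sleeve up and over until it drops all the way down in front of the carton and locks it in. Only push: do not pick the carton up, and leave the timer, the red sauce bottle and the tape roll where they are.

Things in the scene. Friction and masses are not known exactly. Their poses are not given: they have to be found in the camera images.
- holder: Fixed steel counter holder, 288 mm long (x) by 176 wide. Origin: on the worktop, on the long centre line, 154 mm from the open apron end; +x runs from the apron to the back stop, z up. Floor top at z = 4 mm. Side guides: inner faces at y = +-68 mm, 28 mm high from x = -62 to 20, then 52 mm high cheeks to the stop, with flared lips 8 mm higher.
- bay (a point): Centre of the blue bay painted on the holder's floor, where the carton lies when home: x = -40 to +125 mm, y = +-59 mm in the holder's frame; 9 mm play to the guide on each side. This point: x = 42.5 mm, z = 4 mm.
- stop_face (a point): Middle of the inner face of the back stop: x = 125 mm, y = 0, z = 35 mm in the holder's frame. The stop is a 3 mm plate, 45 mm high, across the holder.
- carton: White printed carton, 165 x 118 x 62 mm, 0.34 to 0.59 kg, loose. Origin: centre of its broad underside; x along 165, y along 118, z along 62, away from the underside. At the start it stands on end on the holder's apron, x up, underside facing the stop, square to it, 16 to 28 mm short of the blue bay. Tipped towards the stop it lands about as far short of the stop, z up.
- carton_centre (a point): Centre of the carton. Lying in the holder it is 35 mm above the worktop; when the carton is home it is at x = 42 mm in the holder's frame.
- keeper (a joint): Swing of the wire keeper, rad. 0 = thrown back behind the stop, legs 45 degrees above level (the start); grows as it swings up (upright at 0.785) and over to the apron side; 2.48 = fully down in front of the carton. Nearly free: it falls back before upright and drops by itself beyond it. It clears the carton's upper edge only if the carton is within about 5 mm of the stop, else it lies on top.
- keeper_hinge (a point): Middle of the keeper's hinge axis, which is the holder's y: x = 42.5 mm, z = 34 mm in the holder's frame. The keeper is a U of 6 mm dark wire: two legs outside the cheeks (y = +-88 mm) and a crossbar 96.5 mm from the axis.
- keeper_bar (a point): Middle of the keeper's crossbar, in a red sleeve 10 mm thick and 60 mm long. Thrown back it is at x = 111 mm, y = 0, z = 102 mm in the holder's frame, above the stop; open worktop behind; upright it is 130 mm high; fully down at x = -53 mm, z = 22 mm.
- timer: Red and white kitchen timer, 62 mm across, 58 mm high, standing loose on the worktop to the right of the holder. Origin: centre of its underside. Leave it.
- ketchup: Red sauce bottle, 57 mm across, 195 mm high, standing loose behind the holder. Origin: centre of its underside. Leave it.
- tape: Roll of tan tape lying flat, 98 mm across, 25 mm high, loose, to the right of the holder. Origin: centre of its underside. Leave it.

How it is judged:
On the way:
1. the carton has come down flat in the bay, the keeper still thrown back (angle between carton's own z axis and vertical below 0.1 rad and z of carton_centre in the frame of holder below 0.042 m and x of carton_centre in the frame of holder above 0 m and value of joint keeper below 1 rad), for 0.2 s.
At the end, for the whole second after the job is handed in: The carton lies flat and at rest between the guides, underside down, within 6 mm of the back stop; the keeper is down in front of it (joint over 2.38 rad) and still; the timer, sauce bottle and tape have moved less than 25 mm (angle between carton's own z axis and vertical below 0.06 rad and z of carton_centre in the frame of holder below 0.039 m and x of carton_centre in the frame of holder between 0.0365 and 0.05 m and angle between the x axis of carton and the x axis of holder, either way round below 0.13 rad and linear speed of carton below 0.01 m/s and value of joint keeper above 2.38 rad and velocity of joint keeper below 0.05 rad/s); the robot touches nothing.
It fails at once if the carton is picked up off the holder (z of carton_centre in the frame of holder above 0.115 m or (angle between carton's own z axis and vertical below 0.25 rad and z of carton_centre in the frame of holder above 0.075 m)).
It fails at once if the timer is displaced by more than 25 mm (distance of timer from where it was at the start of the episode above 0.025 m).
It fails at once if the red sauce bottle is displaced by more than 25 mm or knocked over (distance of ketchup from where it was at the start of the episode above 0.025 m or angle between ketchup's own z axis and vertical above 0.5 rad).
It fails at once if the tape roll is displaced by more than 25 mm (distance of tape from where it was at the start of the episode above 0.025 m).
It also fails if it takes over 48 s, if anything falls off the work surface, if the arm or the gripper's body presses on something with over 40 N, if the wrist force passes 120 N, or if a joint passes its speed limit or range.

## Working session

There is one attempt and no reset: what is moved stays moved. The work goes in short steps, Python scripts to look and compute and a shell command to move; the robot and the scene stay as the last step left them, time stands still between calls to the robot, and variables do not carry over. Pictures are saved under pics/ and viewed, at most 12 in all, crops included, and the job is handed in when it is done.

```bash
mkdir -p pics; cat > h.py <<'E'
import numpy as np, cv2, json
from station import status, vision, order, silhouettes
def proj(c,X):
    X=np.atleast_2d(X); p=(X@np.array(c["R"]).T+c["t"])@np.array(c["K"]).T
    return p[:,:2]/p[:,2:]
def atz(c,uv,z):
    R=np.array(c["R"]);d=R.T@np.linalg.inv(c["K"])@np.array([uv[0],uv[1],1.]);o=-R.T@c["t"]
    return o+d*(z-o[2])/d[2]
def save(c,n): cv2.imwrite("pics/"+n+".png",c["pixels"][:,:,::-1])
E
python3 - <<'E'
from h import *
print(status.get_obs())
a=vision.camera("scene");b=vision.camera("top")
im=np.hstack([a["pixels"],b["pixels"]])
cv2.imwrite("pics/a.png",np.vstack([a["pixels"],b["pixels"]])[:,:,::-1]) if 0 else None
save(a,"scene0");save(b,"top0")
for c in (a,b):
    print(-np.array(c["R"]).T@c["t"],np.array(c["R"]).round(3).tolist())
    for n in ["holder","carton","keeper","keeper_bar","timer","ketchup","tape"]:
        for s in silhouettes(n,c)[:2]:
            ys,xs=np.nonzero(s["region"]);print(n,round(s["score"],2),s["extent"],xs.mean().round(1),ys.mean().round(1))
E
```

```text
{'time_s': 0.0, 'qpos': array([-1.27860747e+00,  3.00481561e-01,  1.52157363e+00, -2.95580282e-05,
        1.32068298e+00, -6.66119517e-02]), 'joint_vel': array([ 4.88946824e-04, -7.04443333e-04, -8.72160068e-04, -1.16694597e-03,
       -2.74422293e-03,  2.73754482e-05]), 'tau': array([ 7.62065229e-04, -5.31806159e+01, -3.52738130e+01,  7.08697387e-02,
        2.44099548e-02, -1.08767833e-04]), 'ee_pos': array([ 0.19303118, -0.51469857,  0.17098376]), 'eef_rot': array([-3.14044777e+00, -4.76826115e-05,  3.58808111e-01]), 'force': array([-0.32696376,  0.74941814,  0.14419066]), 'moment': array([-0.00324991, -0.00909104, -0.05520703]), 'grip_force': 0.0, 'grip_width': 0.0938253137177589}
[-0.45106309  0.61322913  0.66815477] [[-0.621, -0.784, -0.001], [-0.336, 0.267, -0.903], [0.709, -0.56, -0.429]]
holder 0.66 [252.0, 206.6, 319.0, 266.9] 280.5 237.9
carton 0.4 [250.6, 205.4, 295.1, 227.5] 273.9 217.1
keeper 0.44 [248.8, 205.1, 296.4, 228.9] 272.2 216.3
keeper_bar 0.62 [253.3, 204.6, 296.8, 227.9] 272.0 216.2
ketchup 0.91 [223.7, 157.6, 247.5, 225.1] 234.0 194.1
[ 0.35387273 -0.14759044  1.26525295] [[-0.019, -1.0, -0.002], [-0.992, 0.019, -0.123], [0.123, -0.001, -0.992]]
holder 0.61 [240.9, 180.0, 366.5, 267.7] 292.6 226.6
carton 0.69 [242.5, 189.0, 285.9, 268.7] 253.3 234.2
carton 0.57 [319.5, 183.8, 358.0, 240.7] 339.4 213.0
keeper 0.64 [243.1, 189.8, 286.6, 267.1] 255.2 223.3
keeper 0.36 [239.9, 178.6, 365.5, 269.4] 292.8 226.6
keeper_bar 0.85 [245.8, 189.4, 285.3, 265.6] 253.5 224.0
timer 0.95 [413.7, 204.0, 440.9, 228.5] 427.9 217.0
ketchup 0.91 [242.9, 117.6, 271.9, 153.8] 256.1 134.2
tape 0.94 [400.9, 243.4, 443.6, 285.6] 422.9 265.6
```

```bash
python3 - <<'E'
import cv2,numpy as np
t=cv2.imread("pics/top0.png")[100:300,200:460];s=cv2.imread("pics/scene0.png")[130:300,190:390]
cv2.imwrite("pics/tc.png",cv2.resize(t,None,fx=3,fy=3,interpolation=cv2.INTER_CUBIC))
cv2.imwrite("pics/sc.png",cv2.resize(s,None,fx=3.5,fy=3.5,interpolation=cv2.INTER_CUBIC))
E
```

```text
(no output)
```

View pics/tc.png

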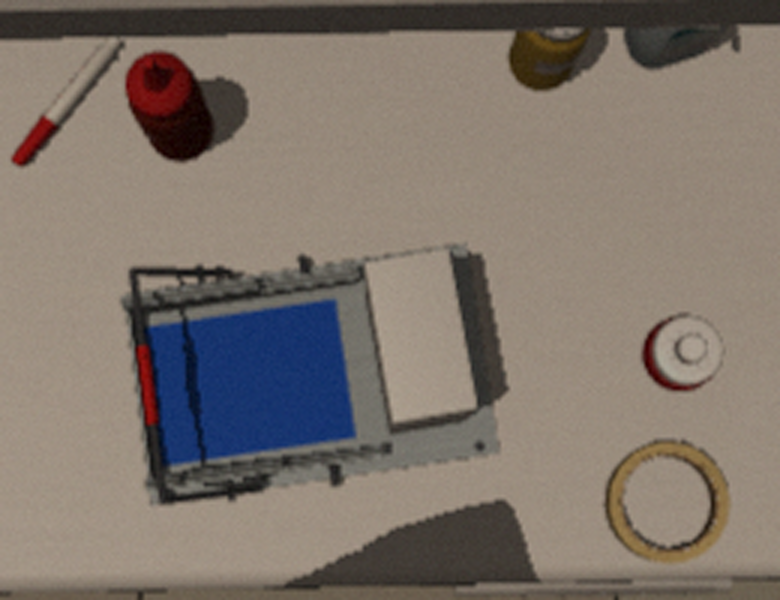

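View pics/sc.png

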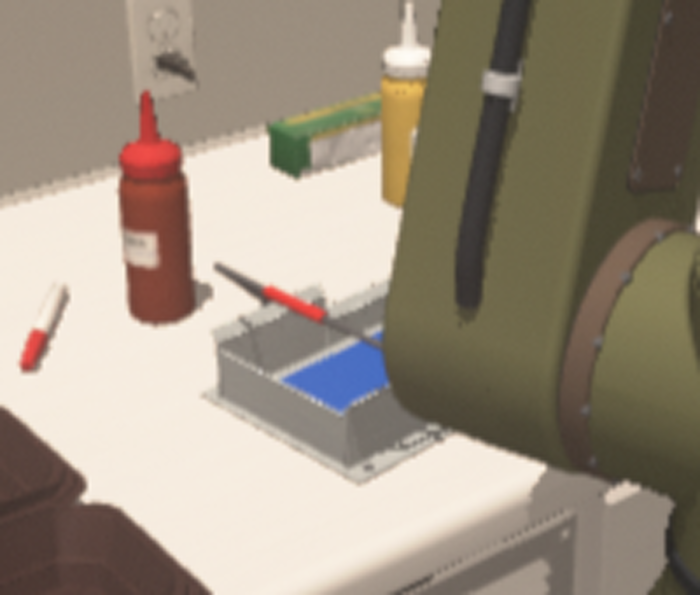

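```bash
cat > pose.py <<'E'
from h import *
from scipy.optimize import minimize
def rect(c,mask,z):
    n,l,st,_=cv2.connectedComponentsWithStats(mask.astype(np.uint8)); i=1+st[1:,4].argmax()
    m=cv2.morphologyEx((l==i).astype(np.uint8),cv2.MORPH_CLOSE,np.ones((5,5)))
    cn=max(cv2.findContours(m,cv2.RETR_EXTERNAL,cv2.CHAIN_APPROX_NONE)[0],key=cv2.contourArea)[:,0]
    P=np.array([atz(c,p,z)[:2] for p in cn]); r=cv2.minAreaRect((P*1000).astype(np.float32))
    return r,cv2.boxPoints(r)
E
python3 - <<'E'
from pose import *
b=vision.camera("top");a=vision.camera("scene");h=b["pixels"].astype(int)
R,G,B=h[...,0],h[...,1],h[...,2]
r,bx=rect(b,(B>R+50)&(B>G+30),0.004);print("bay",r,bx)
W=(R>150)&(B>110)&(abs(R-B)<60);W[:,:318]=0;W[:,362:]=0;W[:178]=0;W[245:]=0
reg=silhouettes("carton",b)
for s in reg:
  if s["extent"][0]>300:
    print("carton",rect(b,s["region"],0.169))
for n,z,zz in(("timer",.058,0),("tape",.025,.025)):
    s=silhouettes(n,b)[0]["region"];ys,xs=np.nonzero(s);print(n,atz(b,(xs.mean(),ys.mean()),z/2))
def ray(c,uv):
    R=np.array(c["R"]);d=R.T@np.linalg.inv(c["K"])@np.array([uv[0],uv[1],1.]);return -R.T@c["t"],d/np.linalg.norm(d)
def tri(o1,o2):
    M=0;v=0
    for o,d in(o1,o2):
        P=np.eye(3)-np.outer(d,d);M=M+P;v=v+P@o
    X=np.linalg.solve(M,v);return X,[np.linalg.norm((np.eye(3)-np.outer(d,d))@(X-o)) for o,d in(o1,o2)]
def red(c,x0,y0,x1,y1):
    q=c["pixels"].astype(int);m=(q[...,0]>q[...,1]+70)&(q[...,0]>q[...,2]+70);k=np.zeros_like(m);k[y0:y1,x0:x1]=1
    ys,xs=np.nonzero(m&k);return xs.mean(),ys.mean(),len(xs)
ra=red(a,262,205,290,225);rb=red(b,240,205,258,250);print(ra,rb,"bar",tri(ray(a,ra[:2]),ray(b,rb[:2])))
# ketchup base: scene bottom
s=silhouettes("ketchup",a)[0]["extent"];print("ket base",atz(a,((s[0]+s[2])/2,s[3]-3),0), "top px tip",atz(b,(252,124),.195))
E
```

```text
bay ((462.6854248046875, -51.176727294921875), (114.79814910888672, 156.60626220703125), 7.414285659790039) [[ 395.6618     19.06477 ]
 [ 415.87073  -136.2321  ]
 [ 529.70905  -121.41823 ]
 [ 509.50012    33.878647]]
carton (((476.93157958984375, -185.5703125), (125.1536865234375, 65.22313690185547), 9.017827987670898), array([[ 410.0166 , -163.17024],
       [ 420.2398 , -227.5872 ],
       [ 543.84656, -207.97038],
       [ 533.62335, -143.55342]], dtype=float32))
timer [ 0.47756817 -0.40225246  0.029     ]Traceback (most recent call last):
  File "<stdin>", line 11, in <module>
IndexError: list index out of range
```

```bash
cat >> pose.py <<'E'
O=np.array([.4678,-.0903]);ux=np.array([-.129,.9917]);uy=np.array([-.9917,-.129])
def H(X): d=np.array(X[:2])-O;return np.array([d@ux,d@uy,*X[2:3]]).round(4)
def Wd(x,y): return (O+x*ux+y*uy).round(4)
def ray(c,uv):
    R=np.array(c["R"]);d=R.T@np.linalg.inv(c["K"])@np.array([uv[0],uv[1],1.]);return -R.T@c["t"],d/np.linalg.norm(d)
def tri(o1,o2):
    M=0;v=0
    for o,d in(o1,o2):
        P=np.eye(3)-np.outer(d,d);M=M+P;v=v+P@o
    X=np.linalg.solve(M,v);return X,[np.linalg.norm((np.eye(3)-np.outer(d,d))@(X-o)) for o,d in(o1,o2)]
def red(c,x0,y0,x1,y1):
    q=c["pixels"].astype(int);m=(q[...,0]>q[...,1]+70)&(q[...,0]>q[...,2]+70);k=np.zeros_like(m);k[y0:y1,x0:x1]=1
    ys,xs=np.nonzero(m&k);return xs.mean(),ys.mean(),len(xs)
E
python3 - <<'E'
from pose import *
from scipy.spatial.transform import Rotation as Ro
b=vision.camera("top");a=vision.camera("scene")
ra=red(a,262,205,290,225);rb=red(b,240,205,258,250);X,e=tri(ray(a,ra[:2]),ray(b,rb[:2]));print(ra,rb,"bar",X,e,H(X))
s=silhouettes("ketchup",a)
if s: s=s[0]["extent"];print("ket base",H(atz(a,((s[0]+s[2])/2,s[3]-3),0)))
print("ket cap",H(atz(b,(254,126),.16)))
# overlay check
def pj(x,y,z): return proj(b,[*Wd(x,y),z])[0]
im=b["pixels"].copy()
for z,q in((.004,[(-.04,-.059),(.125,-.059),(.125,.059),(-.04,.059)]),(.004,[(-.154,-.088),(.134,-.088),(.134,.088),(-.154,.088)]),(.169,[(-.127,-.059),(-.065,-.059),(-.065,.059),(-.127,.059)])):
    pts=np.array([pj(x,y,z) for x,y in q])*8; cv2.polylines(im,[pts.astype(int)],True,(0,255,0),1,cv2.LINE_AA,3)
cv2.imwrite("pics/ov.png",cv2.resize(im[100:300,220:460,::-1],None,fx=3,fy=3))
o=status.get_obs();R=Ro.from_euler("xyz",o["eef_rot"]).as_matrix()
t=np.array([*Wd(-.165,0.003),.172]);print("tgt",t,"shift units",(R.T@(t-o["ee_pos"])/.5).round(4))
yaw=np.arctan2(ux[1],ux[0])
for y in(yaw,yaw-np.pi):
    T=Ro.from_euler("xyz",[np.pi,0,y]).as_matrix();print((Ro.from_matrix(R.T@T).as_rotvec()/(np.pi/2)).round(4))
E
```

```text
(np.float64(273.6923076923077), np.float64(216.2), 65) (np.float64(248.48275862068965), np.float64(227.7816091954023), 87) bar [0.45355782 0.02017614 0.106905  ] [np.float64(0.0006709468045535191), np.float64(0.0006709468045534833)] [ 1.114e-01 -1.000e-04  1.069e-01]
ket base [ 0.0814 -0.2069  0.    ]
ket cap [ 0.0622 -0.217   0.16  ]
tgt [ 0.4861 -0.2543  0.172 ] shift units [ 0.7317 -0.2824 -0.0009]
[ 0.      0.     -0.8539]
[ 0.     -0.      1.1461]
```

View pics/ov.png

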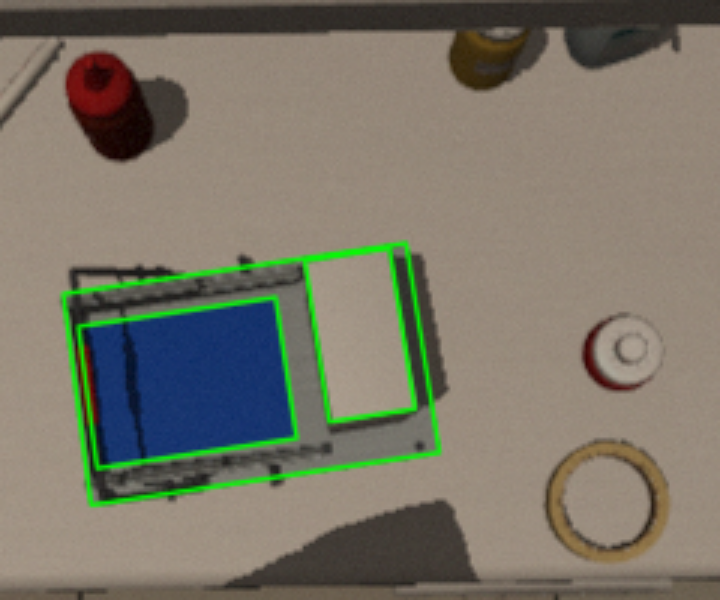

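```bash
python3 -m pendant '[0.73,-0.282,-0.02,0,0,-0.854,0,0.73,-0.282,-0.02,0,0,-0.854,0,0.73,-0.282,-0.02,0,0,-0.854,0,0.73,-0.282,-0.02,0,0,-0.854,0,0.73,-0.282,-0.02,0,0,-0.854,0,0.73,-0.282,-0.02,0,0,-0.854,0,0.73,-0.282,-0.02,0,0,-0.854,0,0.73,-0.282,-0.02,0,0,-0.854,0,0.73,-0.282,-0.02,0,0,-0.854,0,0.73,-0.282,-0.02,0,0,-0.854,0,0.73,-0.282,0,0,0,-0.854,0,0.73,-0.282,0,0,0,-0.854,0]'
cat > where.py <<'E'
from pose import *
from scipy.spatial.transform import Rotation as Ro
o=status.get_obs();R=Ro.from_euler("xyz",o["eef_rot"]).as_matrix()
print("t",o["time_s"],"H",H(o["ee_pos"]),"toolx",H([*(O+R[:2,0])]),"F",o["force"].round(1),"w",o["grip_width"])
E
python3 where.py
```

```text
time_s: 2.4
ee_pos: [0.4844, -0.2551, 0.17]
eef_rot: [-3.14, -0.001, 1.696]
force: [0.2, 0.6, -1.4]
grip_width: 0.047
grip_force: 0.0
t 2.4 H [-0.1656  0.0048  0.17  ] toolx [ 1.     -0.0045] F [ 0.2  0.6 -1.4] w 0.04696467163419286
```

```bash
python3 -m pendant '[0.02,0,0.05,0,0,0,0,0.04,0,0.05,0,0,0,0,0.055,0,0.05,0,0,0,0,0.065,0,0.05,0,0,0,0,0.075,0,0.05,0,0,0,0,0.085,0,0.05,0,0,0,0,0.095,0,0.05,0,0,0,0,0.105,0,0.05,0,0,0,0,0.115,0,0.05,0,0,0,0,0.125,0,0.05,0,0,0,0]'; python3 where.py
python3 - <<'E'
from pose import *
b=vision.camera("top");save(b,"t1")
for s in silhouettes("carton",b): print(s["score"],s["extent"])
E
```

```text
time_s: 3.4
ee_pos: [0.4772, -0.1924, 0.1465]
eef_rot: [-3.142, 0.0, 1.7]
force: [0.2, 0.0, 0.2]
grip_width: 0.047
grip_force: 0.0
t 3.4 H [-0.1025  0.0038  0.1465] toolx [1.0001e+00 1.0000e-04] F [0.2 0.  0.2] w 0.0469669699772001
0.45 [323.5, 208.7, 331.0, 217.6]
```

```bash
python3 - <<'E'
import cv2
cv2.imwrite("pics/t1c.png",cv2.resize(cv2.imread("pics/t1.png")[130:290,220:420],None,fx=3,fy=3))
E
```

```text
(no output)
```

View pics/t1c.png

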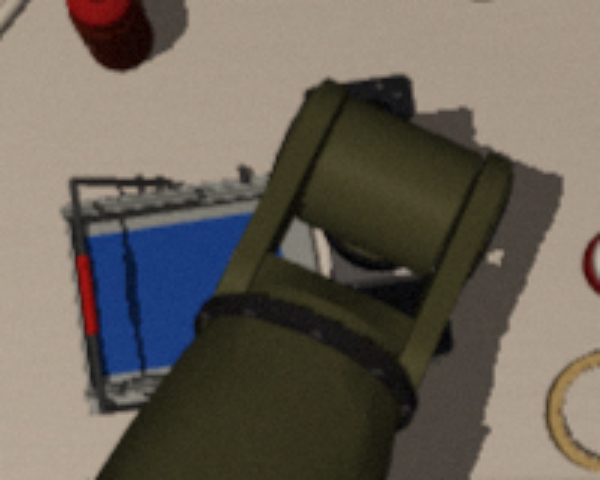

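```bash
python3 -m pendant '[0.01,0,0,0,0,0,0,0.02,0,0,0,0,0,0,0.03,0,0,0,0,0,0,0.04,0,0,0,0,0,0,0.05,0,0,0,0,0,0,0.06,0,0,0,0,0,0,0.07,0,0,0,0,0,0,0.08,0,0,0,0,0,0,0.08,0,0,0,0,0,0,0.08,0,0,0,0,0,0,0.08,0,0,0,0,0,0,0.08,0,0,0,0,0,0]'; python3 where.py
python3 - <<'E'
from pose import *
b=vision.camera("top");save(b,"t2")
for s in silhouettes("carton",b): print(s["score"],s["extent"])
cv2.imwrite("pics/t2c.png",cv2.resize(cv2.imread("pics/t2.png")[130:290,220:420],None,fx=3,fy=3))
E
```

```text
time_s: 4.7
ee_pos: [0.4721, -0.1533, 0.1465]
eef_rot: [-3.142, -0.0, 1.7]
force: [-0.7, -0.3, -1.1]
grip_width: 0.0469
grip_force: 0.0
t 4.7 H [-0.063   0.0038  0.1465] toolx [ 1.0001e+00 -1.0000e-04] F [-0.7 -0.3 -1.1] w 0.04693482010093939
0.68 [239.8, 186.3, 368.1, 265.8]
0.44 [348.1, 222.5, 359.7, 237.2]
```

View pics/t2c.png

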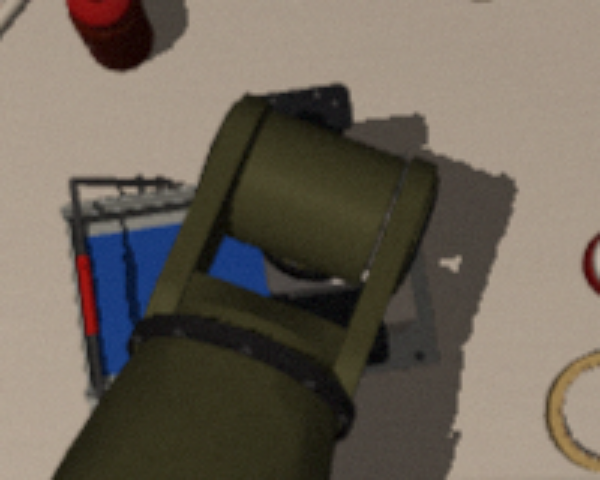

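```bash
python3 - <<'E'
from pose import *
b=vision.camera("wrist");a=vision.camera("scene")
cv2.imwrite("pics/w2.png",np.vstack([cv2.resize(b["pixels"],(480,300)),cv2.resize(a["pixels"][130:300,190:390],(353,300),interpolation=cv2.INTER_CUBIC)[:, :] if 0 else cv2.resize(a["pixels"][120:320,150:470],(480,300))])[:,:,::-1])
E
```

```text
(no output)
```

View pics/w2.png

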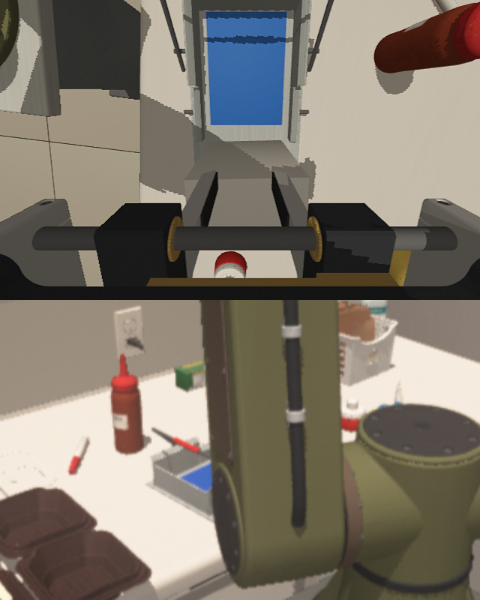

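```bash
python3 - <<'E'
from pose import *
b=vision.camera("wrist");save(b,"w2f")
print("cam H",H(-np.array(b["R"]).T@b["t"]))
s=silhouettes("carton",b)
for q in s: print(q["score"],q["extent"])
for th in(0,5,10,15,20):
  for xp in(-.065,-.05):
    t=np.radians(th);out=[]
    for l,h in((0,0),(0,.165),(-.062,.165)):
        x=xp+l*np.cos(t)+h*np.sin(t);z=.004-l*np.sin(t)+h*np.cos(t)
        out.append(proj(b,[[*Wd(x,.062),z],[*Wd(x,-.056),z]]).round(0).tolist())
    print(th,xp,out)
c=b["pixels"][130:300,230:440];cv2.imwrite("pics/w2c.png",cv2.resize(c[:,:,::-1],None,fx=3,fy=3,interpolation=cv2.INTER_CUBIC))
E
```

```text
cam H [0.0121 0.0036 0.3612]
0.79 [244.1, 186.3, 414.9, 304.5]
0 -0.065 [[[279.0, 186.0], [374.0, 186.0]], [[243.0, 236.0], [411.0, 236.0]], [[249.0, 313.0], [405.0, 313.0]]]
0 -0.05 [[[279.0, 174.0], [374.0, 175.0]], [[241.0, 216.0], [413.0, 216.0]], [[248.0, 295.0], [406.0, 295.0]]]
5 -0.065 [[[279.0, 186.0], [374.0, 186.0]], [[242.0, 216.0], [412.0, 216.0]], [[246.0, 299.0], [408.0, 299.0]]]
5 -0.05 [[[279.0, 174.0], [374.0, 175.0]], [[240.0, 195.0], [414.0, 195.0]], [[244.0, 281.0], [409.0, 281.0]]]
10 -0.065 [[[279.0, 186.0], [374.0, 186.0]], [[241.0, 196.0], [413.0, 196.0]], [[243.0, 284.0], [411.0, 284.0]]]
10 -0.05 [[[279.0, 174.0], [374.0, 175.0]], [[239.0, 174.0], [415.0, 174.0]], [[241.0, 264.0], [413.0, 264.0]]]
15 -0.065 [[[279.0, 186.0], [374.0, 186.0]], [[241.0, 174.0], [413.0, 175.0]], [[241.0, 265.0], [413.0, 265.0]]]
15 -0.05 [[[279.0, 174.0], [374.0, 175.0]], [[239.0, 152.0], [415.0, 152.0]], [[239.0, 245.0], [415.0, 245.0]]]
20 -0.065 [[[279.0, 186.0], [374.0, 186.0]], [[241.0, 154.0], [413.0, 154.0]], [[238.0, 245.0], [416.0, 245.0]]]
20 -0.05 [[[279.0, 174.0], [374.0, 175.0]], [[239.0, 131.0], [415.0, 131.0]], [[237.0, 224.0], [417.0, 224.0]]]
```

View pics/w2c.png

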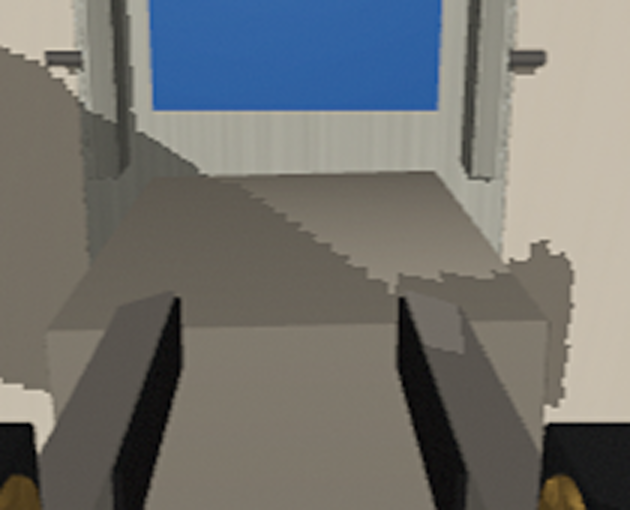

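```bash
python3 where.py; python3 - <<'E'
from pose import *
b=vision.camera("wrist")
print(b["K"][0],b["R"].round(3).tolist())
o=status.get_obs();x,y,_=H(o["ee_pos"])
for z in(.13,.1465,.16,.17,.18,.19,.2):
  print(z,proj(b,[[*Wd(x+dx,y+dy),z] for dx in(-.008,.008) for dy in(.0235,-.0235)]).round(0).tolist())
E
```

```text
t 5.0 H [-0.0629  0.0038  0.1465] toolx [1.0001 0.    ] F [-0.  -0.8 -0. ] w 0.04688900197956546
[292.90867112   0.         326.03964624] [[0.992, 0.129, -0.0], [0.125, -0.958, 0.258], [0.033, -0.255, -0.966]]
0.13 [[298.0, 225.0], [354.0, 225.0], [297.0, 207.0], [354.0, 207.0]]
0.1465 [[296.0, 232.0], [356.0, 232.0], [295.0, 213.0], [356.0, 213.0]]
0.16 [[294.0, 239.0], [358.0, 239.0], [293.0, 218.0], [358.0, 218.0]]
0.17 [[292.0, 244.0], [359.0, 245.0], [292.0, 223.0], [360.0, 223.0]]
0.18 [[291.0, 250.0], [361.0, 251.0], [290.0, 228.0], [362.0, 228.0]]
0.19 [[289.0, 257.0], [363.0, 257.0], [288.0, 234.0], [363.0, 234.0]]
0.2 [[287.0, 264.0], [365.0, 265.0], [286.0, 240.0], [366.0, 240.0]]
```

```bash
python3 -m pendant '[-0.07,0,0,0,0,0,0,-0.14,0,0,0,0,0,0,-0.21,0,0,0,0,0,0,-0.21,0,0,0,0,0,0,-0.21,0,0.04,0,0,0,0,-0.21,0,0.08,0,0,0,0,-0.21,0,0.08,0,0,0,0]'; python3 where.py
python3 - <<'E'
from pose import *
b=vision.camera("wrist")
for q in silhouettes("carton",b): print(q["score"],q["extent"])
cv2.imwrite("pics/w3.png",b["pixels"][:,:,::-1])
o=status.get_obs();x,y,z0=H(o["ee_pos"])
for z in (z0,z0+.03): print(z,proj(b,[[*Wd(x+dx,y+dy),z] for dx in(-.008,.008) for dy in(.0235,-.0235)]).round(0).tolist())
for z in(.004,.169): print(proj(b,[[*Wd(x,y),z] for x in(-.065,-.127) for y in(.062,-.056)]).round(0).tolist())
E
```

```text
time_s: 5.75
ee_pos: [0.4846, -0.2561, 0.1043]
eef_rot: [-3.138, -0.003, 1.7]
force: [-0.6, -0.3, 0.4]
grip_width: 0.047
grip_force: 0.0
t 5.75 H [-0.1666  0.0048  0.1043] toolx [1.0001e+00 3.0000e-04] F [-0.6 -0.3  0.4] w 0.04696800029638259
0.68 [207.0, 61.5, 457.5, 198.8]
0.1071 [[297.0, 235.0], [358.0, 235.0], [296.0, 215.0], [358.0, 215.0]]
0.1371 [[293.0, 251.0], [362.0, 251.0], [292.0, 229.0], [363.0, 229.0]]
[[270.0, 96.0], [386.0, 96.0], [273.0, 157.0], [383.0, 157.0]]
[[204.0, 64.0], [454.0, 64.0], [217.0, 192.0], [441.0, 192.0]]
```

View pics/w3.png

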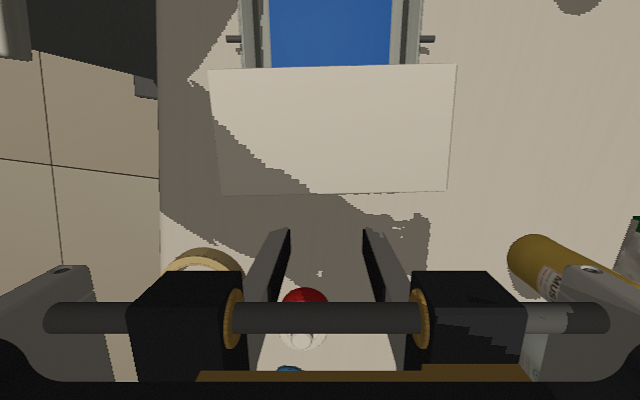

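```bash
python3 -m pendant '[0.03,0,0,0,0,0,0,0.05,0,0,0,0,0,0,0.065,0,0,0,0,0,0,0.08,0,0,0,0,0,0,0.095,0,0,0,0,0,0,0.11,0,0,0,0,0,0]'; python3 where.py
python3 - <<'E'
from pose import *
b=vision.camera("wrist")
for q in silhouettes("carton",b): print(q["score"],q["extent"])
for z in(.004,.169): print(proj(b,[[*Wd(x,y),z] for x in(-.065,-.127) for y in(.062,-.056)]).round(0).tolist())
E
```

```text
time_s: 6.45
ee_pos: [0.4786, -0.2021, 0.1067]
eef_rot: [3.141, 0.0, 1.7]
force: [-0.4, -0.2, 0.4]
grip_width: 0.047
grip_force: 0.4
t 6.45 H [-0.1122  0.0037  0.1067] toolx [1.0001e+00 2.0000e-04] F [-0.4 -0.2  0.4] w 0.04696047740878932
0.74 [211.5, 116.7, 445.8, 239.9]
0.73 [530.8, 0.0, 638.9, 43.1]
[[272.0, 149.0], [382.0, 149.0], [274.0, 205.0], [379.0, 205.0]]
[[215.0, 177.0], [439.0, 177.0], [226.0, 282.0], [428.0, 282.0]]
```

```bash
python3 -m pendant '[0.015,0,0,0,0,0,0,0.03,0,0,0,0,0,0,0.045,0,0,0,0,0,0,0.06,0,0,0,0,0,0,0.07,0,0,0,0,0,0,0.07,0,0,0,0,0,0,0.07,0,0,0,0,0,0,0.07,0,0,0,0,0,0,0.07,0,0,0,0,0,0]'; python3 where.py
python3 - <<'E'
from pose import *
b=vision.camera("wrist");save(b,"w4")
for q in silhouettes("carton",b): print(q["score"],q["extent"])
print(proj(b,[[*Wd(x,y),.066] for x in(-.065,.1) for y in(.059,-.059)]).round(0).tolist())
E
```

```text
time_s: 7.45
ee_pos: [0.4741, -0.1682, 0.1065]
eef_rot: [-3.142, -0.0, 1.7]
force: [0.7, -0.1, 0.3]
grip_width: 0.047
grip_force: 0.0
t 7.45 H [-0.0781  0.0038  0.1065] toolx [ 1.0001e+00 -2.0000e-04] F [ 0.7 -0.1  0.3] w 0.04696685875791792
0.88 [245.6, 0.9, 400.9, 195.3]
[[264.0, 194.0], [396.0, 194.0], [252.0, -20.0], [409.0, -20.0]]
```

View pics/w4.png

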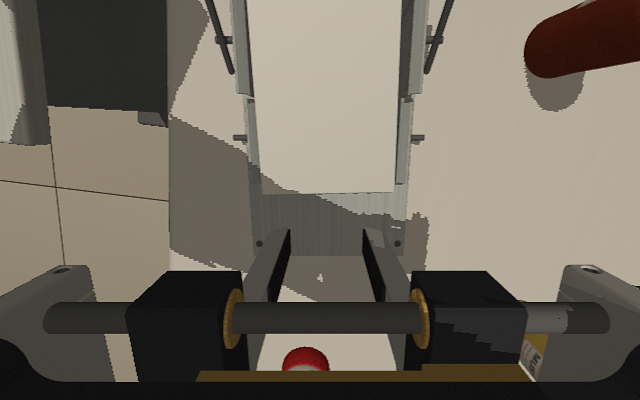

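```bash
python3 -m pendant '[-0.05,0,0,0,0,0,0,-0.07,0,0.06,0,0,0,0,-0.07,0,0.13,0,0,0,0,-0.07,0,0.17,0,0,0,0,-0.07,0,0.19,0,0,0,0,-0.05,0,0.19,0,0,0,0,-0.03,0,0.19,0,0,0,0,-0.01,0,0.19,0,0,0,0,0.01,0,0.19,0,0,0,0,0.025,0,0.19,0,0,0,0,0.04,0,0.19,0,0,0,0,0.05,0,0.19,0,0,0,0]'; python3 where.py
python3 - <<'E'
from pose import *
b=vision.camera("wrist");save(b,"w5")
for q in silhouettes("carton",b): print(q["score"],q["extent"])
for x in(-.065,-.05,-.04):print(x,proj(b,[[*Wd(x,y),.066] for y in(.059,-.059)]).round(0).tolist())
E
```

```text
time_s: 8.75
ee_pos: [0.4713, -0.1429, 0.0121]
eef_rot: [3.14, 0.001, 1.7]
force: [-0.0, -4.7, 4.2]
grip_width: 0.0466
grip_force: 2.4
t 8.75 H [-0.0526  0.0034  0.0121] toolx [1.0001e+00 3.0000e-04] F [-0.  -4.7  4.2] w 0.04663698039633068
0.77 [203.3, 0.9, 454.2, 242.0]
-0.065 [[234.0, 272.0], [428.0, 271.0]]
-0.05 [[232.0, 249.0], [431.0, 249.0]]
-0.04 [[231.0, 233.0], [432.0, 233.0]]
```

```bash
python3 -m pendant '[0.004,0,0,0,0,0,0,0.008,0,0,0,0,0,0,0.01,0,0,0,0,0,0,0.01,0,0,0,0,0,0]'; python3 where.py;  python3 -m pendant '[0.002,0,0,0,0,0,0,0.004,0,0,0,0,0,0,0.004,0,0,0,0,0,0]'; python3 where.py
```

```text
time_s: 9.25
ee_pos: [0.4706, -0.1405, 0.0118]
eef_rot: [3.141, 0.004, 1.7]
force: [1.3, -19.3, 0.5]
grip_width: 0.0468
grip_force: 9.7
t 9.25 H [-0.0501  0.0037  0.0118] toolx [1.e+00 1.e-04] F [  1.3 -19.3   0.5] w 0.0468008359123647
time_s: 9.55
ee_pos: [0.4706, -0.1404, 0.0123]
eef_rot: [3.14, 0.007, 1.7]
force: [-1.7, -33.7, 2.3]
grip_width: 0.0473
grip_force: 17.0
t 9.55 H [-0.0501  0.0037  0.0123] toolx [1.e+00 2.e-04] F [ -1.7 -33.7   2.3] w 0.047251594375345755
```

```bash
python3 -m pendant '[-0.03,0,0,0,0,0,0,-0.06,0,-0.08,0,0,0,0,-0.06,0,-0.17,0,0,0,0,-0.06,0,-0.26,0,0,0,0,-0.06,0,-0.3,0,0,0,0,-0.06,0,-0.3,0,0,0,0]'; python3 where.py
python3 - <<'E'
from pose import *
b=vision.camera("wrist");save(b,"w6")
for q in silhouettes("carton",b): print(q["score"],q["extent"])
for x in(-.05,-.045,-.04,-.035):print(x,proj(b,[[*Wd(x,y),.066] for y in(.059,-.059)]).round(1).tolist())
E
```

```text
time_s: 10.15
ee_pos: [0.4748, -0.1663, 0.164]
eef_rot: [3.138, 0.002, 1.7]
force: [0.5, 0.7, -0.6]
grip_width: 0.047
grip_force: 0.0
t 10.15 H [-0.0763  0.0029  0.164 ] toolx [ 1.0001e+00 -1.0000e-04] F [ 0.5  0.7 -0.6] w 0.04696339567730415
0.87 [263.1, 0.6, 392.3, 163.2]
-0.05 [[273.3, 169.2], [383.2, 169.2]]
-0.045 [[273.1, 164.5], [383.4, 164.5]]
-0.04 [[272.8, 159.9], [383.7, 159.9]]
-0.035 [[272.7, 155.1], [383.9, 155.1]]
```

View pics/w6.png

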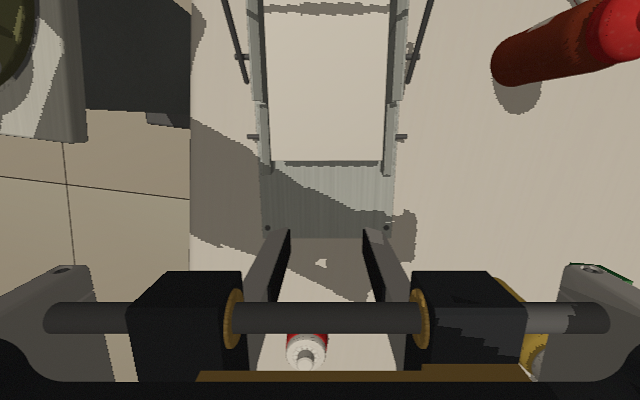

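```bash
python3 -m pendant '[0.08,0,0,0,0,0,0,0.16,0,0,0,0,0,0,0.24,0,0,0,0,0,0,0.32,0,0,0,0,0,0,0.4,0,0,0,0,0,0,0.465,0,0,0,0,0,0,0.465,0,0,0,0,0,0,0.465,0,0.07,0,0,0,0,0.465,0,0.14,0,0,0,0,0.465,0,0.2,0,0,0,0,0.465,0,0.205,0,0,0,0,0.465,0,0.205,0,0,0,0]'; python3 where.py
python3 - <<'E'
from pose import *
b=vision.camera("wrist");a=vision.camera("scene");t=vision.camera("top")
cv2.imwrite("pics/w7.png",np.vstack([cv2.resize(a["pixels"][140:270,200:408],(480,300),interpolation=cv2.INTER_CUBIC),cv2.resize(t["pixels"][130:280,220:460],(480,300),interpolation=cv2.INTER_CUBIC)])[:,:,::-1])
for q in silhouettes("ketchup",a): print(q["score"],q["extent"])
E
```

```text
time_s: 11.45
ee_pos: [0.4433, 0.0641, 0.0586]
eef_rot: [-3.139, -0.0, 1.7]
force: [-0.1, -0.8, -0.4]
grip_width: 0.047
grip_force: 0.0
t 11.45 H [0.1563 0.0043 0.0586] toolx [ 1.0001e+00 -3.0000e-04] F [-0.1 -0.8 -0.4] w 0.04695052767103109
0.83 [226.6, 158.7, 245.7, 223.5]
```

View pics/w7.png

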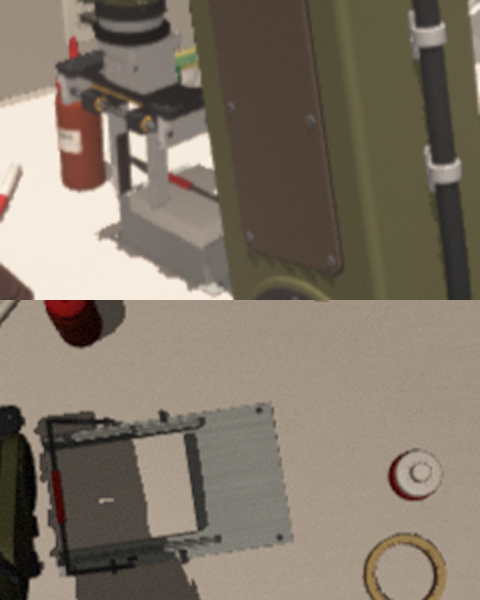

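```bash
python3 -m pendant '[-0.04,0,0,0,0,0,0,-0.07,0,0,0,0,0,0,-0.1,0,-0.01,0,0,0,0,-0.13,0,-0.025,0,0,0,0,-0.16,0,-0.04,0,0,0,0,-0.19,0,-0.05,0,0,0,0,-0.22,0,-0.055,0,0,0,0,-0.25,0,-0.055,0,0,0,0,-0.27,0,-0.06,0,0,0,0,-0.27,0,-0.1,0,0,0,0,-0.27,0,-0.2,0,0,0,0,-0.27,0,-0.25,0,0,0,0]'; python3 where.py
python3 - <<'E'
from pose import *
b=vision.camera("wrist");save(b,"w8")
m=red(b,200,0,450,240);print(m)
for th in(2.0,2.38,2.48):
  p=th+np.pi/4;print(th,proj(b,[*Wd(.0425-.0965*np.cos(np.pi-p),0),.034+.0965*np.sin(p)]).round(1))
E
```

```text
time_s: 12.85
ee_pos: [0.462, -0.0695, 0.1881]
eef_rot: [3.138, 0.001, 1.7]
force: [-0.0, -0.8, -0.9]
grip_width: 0.0473
grip_force: 0.0
t 12.85 H [0.0213 0.0031 0.1881] toolx [1.0001 0.    ] F [-0.  -0.8 -0.9] w 0.04727514579145291
(np.float64(nan), np.float64(nan), 0)
2.0 [[328.  243.4]]
2.38 [[327.8 236.9]]
2.48 [[327.7 233.8]]pose.py:21: RuntimeWarning: Mean of empty slice.
  ys,xs=np.nonzero(m&k);return xs.mean(),ys.mean(),len(xs)
  ret = ret.dtype.type(ret / rcount)
```

```bash
python3 -m pendant '[-0.08,0,0,0,0,0,0,-0.16,0,0,0,0,0,0,-0.24,0,0,0,0,0,0,-0.3,0,0,0,0,0,0,-0.3,0,0,0,0,0,0]'; python3 where.py
python3 - <<'E'
from pose import *
b=vision.camera("wrist");save(b,"w9")
m=red(b,240,0,410,240);print(m)
for th in(1.9,2.2,2.38,2.48):
  p=th+np.pi/4;print(th,proj(b,[*Wd(.0425+.0965*np.cos(p),0),.034+.0965*np.sin(p)]).round(1))
for x in(-.045,-.04,-.035):print(x,proj(b,[[*Wd(x,y),.066] for y in(.059,-.059)]).round(1).tolist())
E
```

```text
time_s: 13.4
ee_pos: [0.4805, -0.2209, 0.184]
eef_rot: [-3.142, 0.0, 1.697]
force: [0.0, 0.3, 0.6]
grip_width: 0.0469
grip_force: 0.0
t 13.4 H [-0.1311  0.0043  0.184 ] toolx [ 1.0001 -0.0028] F [0.  0.3 0.6] w 0.046880148714381564
(np.float64(327.9327485380117), np.float64(120.02923976608187), 342)
1.9 [[329.8 110.6]]
2.2 [[329.5 119.4]]
2.38 [[329.3 120.5]]
2.48 [[329.3 120. ]]
-0.045 [[275.4, 111.9], [383.9, 111.7]]
-0.04 [[275.1, 107.2], [384.2, 106.9]]
-0.035 [[275.0, 102.3], [384.3, 102.0]]
```

View pics/w9.png

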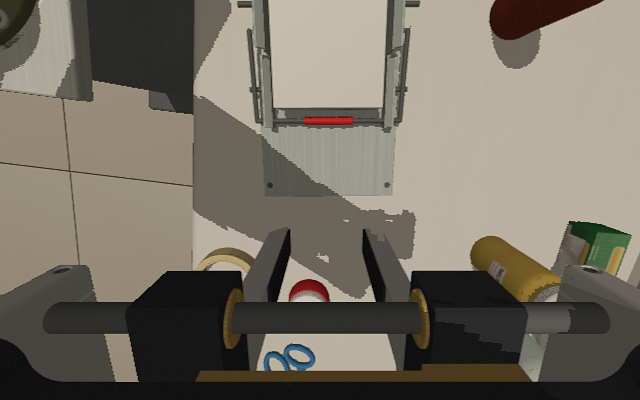

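```bash
python3 - <<'E'
from pose import *
import pickle
b=vision.camera("wrist");pickle.dump(b,open("b.pkl","wb"))
E
python3 -m pendant '[-0.08,0,-0.08,0,0,0,0,-0.15,0,-0.1,0,0,0,0,-0.15,0,-0.1,0,0,0,0,-0.15,0,-0.1,0,0,0,0]'
python3 - <<'E'
from pose import *
import pickle
b=pickle.load(open("b.pkl","rb"));d=vision.camera("wrist");t=vision.camera("top");a=vision.camera("scene")
m=[red(c,240,0,410,200) for c in(b,d)];print(m)
X,e=tri(ray(b,m[0][:2]),ray(d,m[1][:2]));print("wrist pair",H(X),X[2],e)
q=t["pixels"].astype(int);k=red(t,290,200,345,250);print(k)
X,e=tri(ray(d,m[1][:2]),ray(t,k[:2]));print("wrist+top",H(X),e)
X,e=tri(ray(b,m[0][:2]),ray(t,k[:2]));print("wrist0+top",H(X),e)
for th in(2.2,2.38,2.48):
  p=th+np.pi/4;Y=[*Wd(.0425+.0965*np.cos(p),0),.034+.0965*np.sin(p)];print(th,np.round(Y[2],3),*[proj(c,Y).round(1) for c in(d,t,a)])
print("scene",red(a,280,200,400,320), "tmr/ket/tape",[ (n,s[0]["extent"]) for n in("timer","ketchup","tape") if (s:=silhouettes(n,t))])
E
```

```text
time_s: 13.9
ee_pos: [0.4903, -0.2916, 0.2339]
eef_rot: [-3.142, -0.0, 1.7]
force: [0.4, 0.3, -1.2]
grip_width: 0.047
grip_force: 0.0
[(np.float64(328.6141304347826), np.float64(121.69021739130434), 368), (np.float64(327.5), np.float64(64.98125), 320)]
wrist pair [-0.0536  0.0012  0.0251] 0.02511820224546432 [np.float64(0.0004783515782899938), np.float64(0.0004783515782898972)]
(np.float64(320.27848101265823), np.float64(220.56962025316454), 79)
wrist+top [-0.0537  0.0011  0.0276] [np.float64(0.0006310214665729359), np.float64(0.0006310214665729569)]
wrist0+top [-0.0535  0.0008  0.0294] [np.float64(7.449820863357961e-05), np.float64(7.449820863359113e-05)]
2.2 0.049 [[328.9  60.7]] [[320.  219.5]] [[319.3 215.1]]
2.38 0.032 [[328.8  64.3]] [[320.4 220.1]] [[319.5 220.5]]
2.48 0.022 [[328.8  65.1]] [[320.2 220.6]] [[319.3 223.6]]
scene (np.float64(381.94736842105266), np.float64(202.6578947368421), 76) tmr/ket/tape [('tape', [403.4, 246.2, 442.5, 286.1])]
```

```bash
python3 -c "
from station import order
print(order.hand_in())"
```

```text
the job is handed in; nothing more can be done
None
```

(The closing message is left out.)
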